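# Wedge the rocking tool chest steady

## Task

The green tool chest rocks because one of its back feet stands on the steel plate, which leaves one front foot hanging in the air. With the fingertips, push the dark wooden wedge that lies in front of the hanging foot along the bench, thin edge first, under that foot until the chest no longer rocks, without jacking another foot off the bench; then press down firmly on the top of the chest over that foot, and finish while still holding it pressed, the chest standing solid. Do not pick up the wedge or the chest, do not shove the chest along, and leave the other wedge and everything else on the bench where they are.

Things in the scene. Friction and masses are not known exactly. Their poses are not given: they have to be found in the camera images.
- chest: loose green steel tool chest, about 3 kg: body 170 (x) x 240 (y) mm on four feet 30 mm tall, flat top 180 mm above the feet's undersides, a bar handle 33 mm higher at mid top. Origin: its centre, at the level of the feet's undersides; x away from the robot (drawer front to back), y to its left, z up. It rests on both back feet and one front foot; 2 to 4 N on top over the hanging foot rocks that foot down
- foot_fl (a point): centre of the underside of the front left foot (front: robot's side; left: +y of the chest). Each foot is 30 x 30 mm, its front side 5 mm behind the drawer front. Of the two front feet the hanging one is 6 to 11 mm above the bench, the other stands on it (height about 0)
- foot_fr (a point): the same, front right foot
- foot_rl (a point): the same, back left foot
- foot_rr (a point): the same, back right foot
- top_left (a point): point on the chest's flat top straight above the front left foot: the place to press for that foot
- top_right (a point): point on the chest's flat top straight above the front right foot
- plate: steel plate fixed to the bench, 50 x 110 mm, 6 to 11 mm proud of it (top 12 mm above its origin), under one of the chest's back feet and sticking out at that side. Origin: centre of its underside. The hanging front foot is the one on the same side
- wedge_left: loose dark wooden wedge, 60 g, on the bench before the front left foot: 90 mm long (x), 45 mm wide (y), 3 mm thick at the thin edge (+x, towards the chest) rising evenly to 24 mm at the tail (-x). Origin: centre of its underside. Slides with about 0.4 N until it meets the foot, then the push rises steeply; from roughly 15 N it starts to jack the chest up
- wedge_left_edge (a point): middle of the wedge's thin edge, at its underside
- wedge_left_tail (a point): middle of the wedge's flat upright tail face, 12 mm above its underside: the place to push
- wedge_right: the same kind of wedge, in front of the front right foot
- wedge_right_edge (a point): middle of that wedge's thin edge, at its underside
- wedge_right_tail (a point): middle of that wedge's tail face, 12 mm above its underside
- spray_white: white spray can, 62 mm across, 193 mm tall; origin under its centre
- spray_green: silver spray can with a green cap, 62 mm across, 193 mm tall; origin under its centre
- glue_bottle: amber bottle with an orange label, 64 mm across, 170 mm tall; origin under its centre
- primer_tin: metal tin with a yellow label, 80 mm across, 90 mm tall; origin under its centre
- screwdriver: red-handled screwdriver lying in front of the chest between the wedges, roughly 200 mm long; a bystander
- spanner: steel spanner lying on the left of the bench; a bystander
There are look-alikes about, which are no part of the job. Leave any blue, purple or yellow look-alike of the wedge_right alone.

How it is judged:
By the outcome, as a careful person would: the job done as asked, in the order asked, and still so for the second after the job is handed in, while the arm keeps its last pose, push and grip.
It also fails if it takes over 64 s, if anything falls off the work surface, if the arm or the gripper's body presses on something with over 40 N, if the wrist force passes 120 N, or if a joint passes its speed limit or range.

## Robot

A 6-joint arm with a two-finger parallel gripper is mounted at the origin on the work surface. World frame = base frame: x ahead of the robot, y to its left, z up, the work surface at z = 0. Lengths are in m, angles in rad, forces in N, time in s.
With the tool pointing down it reaches from about 0.325 to 0.9 m from the base axis. Payload 3.5 kg.
Tool frame: the origin (TCP) lies midway between the tips of the shut fingers; the grasp point (between the pads) lies 19 mm behind it (arm.hold_point_z is the z of the grasp point in the tool frame, in m); z points along the fingers, y is the line along which they close (so a half turn about z gives the same grasp; the last joint's range is limited). The gripper opens to 85 mm and grips with 20 to 120 N. Pads are 22 mm wide; open, the fingers measure 114 mm over their backs; the gripper's body (76 mm by 85 mm) begins 54 mm behind the grasp point. The pads swing forward as they close: fully open they stand 13 mm farther back than shut.
Start: joints at [-1.347, 0.276, -0.026, 1.268, 0, 1.467], TCP at [0.201, -0.592, 0.231] pointing down, gripper open.
Joint ranges: [-3.12, 3.12], [-0.85, 1.88], [-1.08, 1.24], [-1.95, 2.15], [-1.57, 1.53], [-3.14, 3.14]. Speed limits (rad/s): [2.57, 2.57, 3.14, 3.14, 3.14, 3.14].

## Interface

Orientations are given as a unit quaternion [x, y, z, w].
In Python, from bench import arm gives the robot as it stands.
- The arm moves only by the tool play_rows, never from a script. Its argument "moves" is a list of rows, each an object with "turn": the turn, a rotation vector about the world's x, y, z in rad, a list of three; "delta_pos": the shift along the world's x, y, z in cm, a list of three; "claw": the opening in per cent of the stroke, from 0 (shut) to 100 (fully open). A call has 1 to 12 rows; each row is the pose to reach, as a shift and turn from the pose commanded when the call began; what a row does not reach only later rows make up. A row lasts 1/12 s, in which the tool goes at most 41.7 mm and 7.16 degrees, less where a joint would pass 70% of its speed; a pose out of reach is approached as far as the arm can. A call with a gripper value outside its range is refused whole. The fingers move at their own pace and stop on an object; "force" is the grip in N (left out, the last holds). Time passes only in rows, so rows that repeat a pose let the fingers close. It gives the time, the measured TCP pose, the force and the opening at its end, in the units of the state.
- arm.state(): the state, without advancing time (a new reading comes with each control period).
- arm.camera(name): name is "side" or "top"; returns the picture (384x512x3 uint8, blue, green, red); there is no depth.
- arm.camera_info(name): a dict with "fx", "fy", "cx", "cy" (pixels), "dist_coeffs" ([k1, k2, p1, p2, k3] as OpenCV has them; the pictures are not rectified), "rvec" (rotation vector, rad) and "tvec" (3), from world to camera coordinates, as OpenCV has them. Camera axes: x right, y down, z forward; pixel columns grow to the right and rows downward; lengths in m; the calibration is good to about 2 mm. A picture is of the moment at which its call begins. camera_info takes no time and is no camera call.
- arm.sign_off(): hands the job in, once; it reports no verdict.
Trained networks look in the newest picture that a camera, given by its name, has taken for a name from the list of things; names that differ only in an ending like _2 or _b are one class to them, and where a whole thing is asked for, a point or a joint stands for the part that bears it (a point fixed in the world has none). Each returns a list of dicts, best first, with "conf" (0 to 1); they miss things now and then, are a little off and sometimes report something else, mostly with a low value. They report only what shows in the picture. A call takes as long as a camera call. They do not tell look-alikes from the thing itself.
- arm.search_frame(camera, target): "location" ([x, y, z] in m, in world coordinates, good to about 4 mm: the middle of the surface that is visible of it).
- arm.pinpoint(camera, target): "location" ([x, y, z] in m, in world coordinates, good to about 4 mm: a listed point, or the origin of a listed thing).
The state is a dict: "t": time; "q": joint angles; "qvel": joint speeds; "joint_efforts": joint torques, N m; "tcp_pos": TCP position; "tcp_rot": TCP orientation; "contact_force": force on the tool from outside, world axes, zero at the start; "torque": the same for the moment, N m; "width": finger opening in m.
Only numpy, scipy, OpenCV 4.12 (cv2) and the standard library are available. Lean on these libraries where they do the work, as an engineer would, in place of code of your own. Each camera call takes 0.05 s, during which the arm holds its last target. There are 200 camera calls.

## Working session

There is one attempt and no reset: what is moved stays moved. The work goes in short steps, Python scripts to look and compute and a tool call to move; the robot and the scene stay as the last step left them, time stands still between calls to the robot, and variables do not carry over. Pictures are saved under pics/ and viewed, on a budget of 10 in all, crops included, one or two more only if the job needs it, and the job is handed in when it is done.

Besides the shell and the picture viewer there is one more tool, called in YAML: its name, and indented under it one key for each argument. play_rows: Moves the arm, as the interface text tells. Its arguments: {"type":"object","properties":{"moves":{"type":"array"},"force":{"type":"number"}},"required":["moves"]}

```bash
mkdir -p pics; cat > h.py <<'E'
from bench import arm
import cv2, numpy as np
def save(n,f):
    im=arm.camera(n); cv2.imwrite('pics/'+f,im); return im
def proj(n,P):
    c=arm.camera_info(n); K=np.array([[c['fx'],0,c['cx']],[0,c['fy'],c['cy']],[0,0,1]])
    return cv2.projectPoints(np.array(P,float).reshape(-1,3),np.array(c['rvec']),np.array(c['tvec']),K,np.array(c['dist_coeffs']))[0].reshape(-1,2)
E
python3 - <<'E'
from h import *
a=save('side','s1.png');b=save('top','t1.png')
for n in('side','top'):
    c=arm.camera_info(n);R=cv2.Rodrigues(np.array(c['rvec']))[0];print(n,'cam at',(-R.T@np.array(c['tvec'])).round(3),c['fx'])
    for t in ['chest','foot_fl','foot_fr','foot_rl','foot_rr','top_left','top_right','plate','wedge_left','wedge_left_edge','wedge_left_tail','wedge_right','wedge_right_edge','wedge_right_tail','screwdriver']:
        print(n,t,[(round(d['conf'],2),np.round(d['location'],3).tolist()) for d in arm.pinpoint(n,t)[:3]])
print(arm.state())
E
```

```text
side cam at [ 0.891 -0.116  1.148] 367.05131105023514
side chest []
side foot_fl []
side foot_fr []
side foot_rl []
side foot_rr [(0.65, [0.648, -0.064, 0.185]), (0.59, [0.781, -0.066, 0.005]), (0.24, [0.504, -0.09, 0.011])]
side top_left [(0.68, [0.629, 0.133, 0.182])]
side top_right [(0.76, [0.648, -0.065, 0.183])]
side plate [(0.81, [0.776, -0.066, -0.004])]
side wedge_left [(0.86, [0.536, 0.118, 0.002])]
side wedge_left_edge [(0.9, [0.582, 0.12, 0.004]), (0.44, [0.44, 0.381, -0.002])]
side wedge_left_tail [(0.81, [0.495, 0.11, 0.01])]
side wedge_right [(0.78, [0.548, -0.079, -0.002]), (0.77, [0.645, -0.203, 0.007]), (0.72, [0.346, 0.087, 0.001])]
side wedge_right_edge [(0.95, [0.524, -0.169, -0.001]), (0.81, [0.661, -0.24, -0.004]), (0.75, [0.387, 0.098, 0.001])]
side wedge_right_tail [(0.94, [0.447, -0.212, 0.01]), (0.74, [0.387, -0.095, 0.014]), (0.73, [0.623, -0.164, 0.01])]
side screwdriver [(0.6, [0.522, 0.008, 0.002])]
top cam at [ 0.481 -0.019  1.355] 450.4113412014263
top chest []
top foot_fl []
top foot_fr []
top foot_rl []
top foot_rr []
top top_left [(0.58, [0.632, 0.1
[... 684 characters left out ...]
.34, [0.651, -0.068, 0.186])]
{'t': 1.6, 'q': array([-1.34737568e+00,  2.76396703e-01, -2.63974067e-02,  1.26801180e+00,
        1.59565034e-05,  1.46741997e+00]), 'qvel': array([-0.00073055,  0.00154748, -0.00119028, -0.0009006 ,  0.00107072,
       -0.00140845]), 'joint_efforts': array([-1.82021235e-03, -4.45477939e+01,  2.95556688e+01,  1.12451973e-03,
       -1.21972530e-04,  3.30547280e-06]), 'tcp_pos': array([ 0.20063979, -0.59191382,  0.23131657]), 'tcp_rot': array([ 9.86680141e-01,  1.62672370e-01,  7.67656277e-06, -5.25976424e-06]), 'contact_force': array([ 0.01098484, -0.14757683, -0.07510426]), 'torque': array([-0.05696433,  0.03649695, -0.02883926]), 'width': 0.08582820015444387}
```

View pics/s1.png

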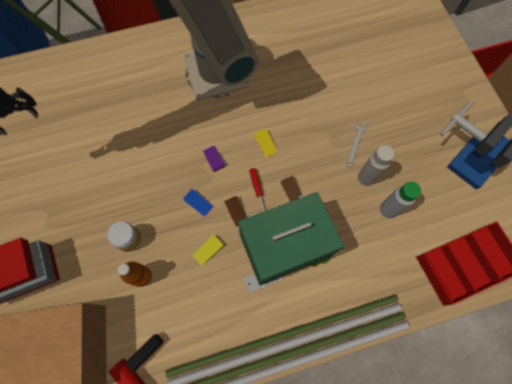

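View pics/t1.png

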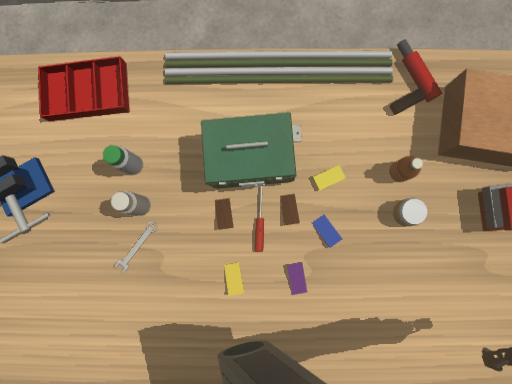

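The side view shows the plate at (252,283) and the top view at (297,132). It sits at the chest's back right, so the hanging foot is FR. The wedge to push is the dark one at (290,209) in the top view, with yaw of about 0.1. Next I move above and behind its tail with the fingers shut.

play_rows:
  moves:
    - {"delta_pos": [27.4,50.4,0],"turn": [0,0,-0.227],"claw": 0}
    - {"delta_pos": [27.4,50.4,0],"turn": [0,0,-0.227],"claw": 0}
    - {"delta_pos": [27.4,50.4,0],"turn": [0,0,-0.227],"claw": 0}
    - {"delta_pos": [27.4,50.4,0],"turn": [0,0,-0.227],"claw": 0}
    - {"delta_pos": [27.4,50.4,0],"turn": [0,0,-0.227],"claw": 0}
    - {"delta_pos": [27.4,50.4,0],"turn": [0,0,-0.227],"claw": 0}
    - {"delta_pos": [27.4,50.4,0],"turn": [0,0,-0.227],"claw": 0}
    - {"delta_pos": [27.4,50.4,0],"turn": [0,0,-0.227],"claw": 0}
    - {"delta_pos": [27.4,50.4,0],"turn": [0,0,-0.227],"claw": 0}
    - {"delta_pos": [27.4,50.4,0],"turn": [0,0,-0.227],"claw": 0}
    - {"delta_pos": [27.4,50.4,0],"turn": [0,0,-0.227],"claw": 0}
    - {"delta_pos": [27.4,50.4,0],"turn": [0,0,-0.227],"claw": 0}

```text
t: 2.6
tcp_pos: [0.4401, -0.1507, 0.2317]
tcp_rot: [0.999, 0.05, 0.0, 0.0]
contact_force: [0.9, 0.3, -0.3]
width: 0.0004
```

play_rows:
  moves:
    - {"delta_pos": [3.5,6.3,0],"turn": [0,0,0],"claw": 0}
    - {"delta_pos": [3.5,6.3,0],"turn": [0,0,0],"claw": 0}
    - {"delta_pos": [3.5,6.3,-4],"turn": [0,0,0],"claw": 0}
    - {"delta_pos": [3.5,6.3,-8],"turn": [0,0,0],"claw": 0}
    - {"delta_pos": [3.5,6.3,-12],"turn": [0,0,0],"claw": 0}
    - {"delta_pos": [3.5,6.3,-15],"turn": [0,0,0],"claw": 0}
    - {"delta_pos": [3.5,6.3,-15],"turn": [0,0,0],"claw": 0}

```text
t: 3.18
tcp_pos: [0.4686, -0.0875, 0.0754]
tcp_rot: [0.999, 0.05, -0.006, -0.002]
contact_force: [-0.8, 0.8, 0.1]
width: -0.0004
```

```bash
python3 - <<'E'
from h import *
b=save('top','t2.png');a=save('side','s2.png')
cv2.imwrite('pics/c2.png',np.hstack([cv2.resize(b[100:260,190:350],(400,400),interpolation=3),cv2.resize(a[160:320,170:330],(400,400),interpolation=3)]))
for n in('side','top'):
    for t in ['top_left','top_right','wedge_right_edge','wedge_right_tail']:
        print(n,t,[(round(d['conf'],2),np.round(d['location'],3).tolist()) for d in arm.pinpoint(n,t)[:4]])
s=arm.state();print(s['t'],s['tcp_pos'],s['tcp_rot'],s['contact_force'])
E
```

```text
side top_left [(0.97, [0.632, 0.13, 0.18])]
side top_right [(0.84, [0.648, -0.066, 0.186])]
side wedge_right_edge [(0.9, [0.664, -0.24, -0.002]), (0.73, [0.519, -0.167, -0.001]), (0.63, [0.385, 0.094, -0.001])]
side wedge_right_tail [(0.74, [0.622, -0.167, 0.009]), (0.65, [0.45, -0.213, 0.011]), (0.57, [0.3, 0.078, 0.01]), (0.56, [0.505, -0.093, 0.013])]
top top_left [(0.83, [0.632, 0.131, 0.181]), (0.21, [0.776, -0.06, -0.003])]
top top_right [(0.61, [0.652, -0.066, 0.189])]
top wedge_right_edge [(0.83, [0.66, -0.241, -0.001]), (0.72, [0.391, 0.091, -0.004]), (0.63, [0.595, -0.075, -0.002]), (0.54, [0.52, -0.164, 0.0])]
top wedge_right_tail [(0.8, [0.298, 0.077, 0.011]), (0.65, [0.625, -0.16, 0.01]), (0.57, [0.507, -0.085, 0.011]), (0.52, [0.449, -0.219, 0.01])]
3.6833 [ 0.47549282 -0.0900495   0.08265731] [9.98757220e-01 4.98221915e-02 1.24064628e-03 4.75601624e-04] [ 0.57219505 -0.55097577  0.90883089]
```

View pics/c2.png

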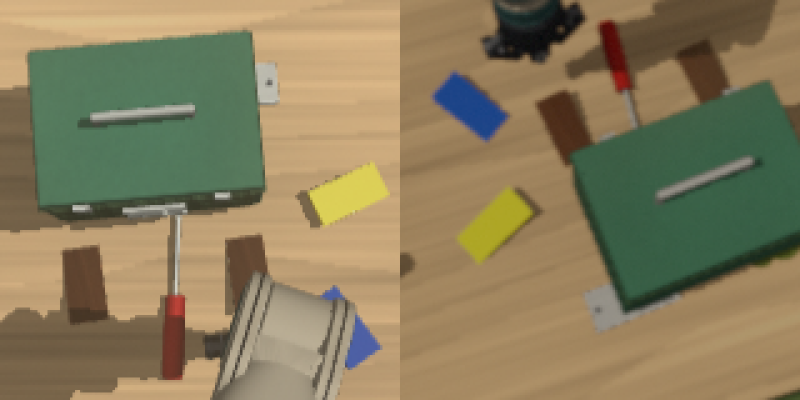

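The crop shows the wedge just in front of the right foot and lined up with the chest. The gripper is behind the tail and the screwdriver is clear. I descend next, then push slowly.

play_rows:
  moves:
    - {"delta_pos": [0,0.1,-3],"turn": [0,0,0],"claw": 0}
    - {"delta_pos": [0,0.1,-5],"turn": [0,0,0],"claw": 0}
    - {"delta_pos": [0,0.1,-6.5],"turn": [0,0,0],"claw": 0}
    - {"delta_pos": [0,0.1,-7],"turn": [0,0,0],"claw": 0}
    - {"delta_pos": [0,0.1,-7],"turn": [0,0,0],"claw": 0}
    - {"delta_pos": [0,0.1,-7],"turn": [0,0,0],"claw": 0}
    - {"delta_pos": [0,0.1,-7],"turn": [0,0,0],"claw": 0}

```text
t: 4.27
tcp_pos: [0.4757, -0.089, 0.0125]
tcp_rot: [0.999, 0.05, 0.001, 0.0]
contact_force: [0.3, -1.0, 1.2]
width: -0.0004
```

play_rows:
  moves:
    - {"delta_pos": [0.5,0.05,0],"turn": [0,0,0],"claw": 0}
    - {"delta_pos": [1,0.1,0],"turn": [0,0,0],"claw": 0}
    - {"delta_pos": [1.5,0.15,0],"turn": [0,0,0],"claw": 0}
    - {"delta_pos": [2,0.2,0],"turn": [0,0,0],"claw": 0}
    - {"delta_pos": [2.5,0.25,0],"turn": [0,0,0],"claw": 0}
    - {"delta_pos": [3,0.3,0],"turn": [0,0,0],"claw": 0}
    - {"delta_pos": [3.5,0.35,0],"turn": [0,0,0],"claw": 0}
    - {"delta_pos": [4,0.4,0],"turn": [0,0,0],"claw": 0}
    - {"delta_pos": [4,0.4,0],"turn": [0,0,0],"claw": 0}
    - {"delta_pos": [4,0.4,0],"turn": [0,0,0],"claw": 0}

```text
t: 5.1
tcp_pos: [0.5149, -0.0846, 0.0113]
tcp_rot: [0.999, 0.05, 0.0, 0.0]
contact_force: [-0.6, -0.4, -0.0]
width: 0.0004
```

```bash
cat > look.py <<'E'
from h import *
import sys
b=save('top','t%s.png'%sys.argv[1]);a=save('side','s%s.png'%sys.argv[1])
cv2.imwrite('pics/c%s.png'%sys.argv[1],np.hstack([cv2.resize(b[100:260,190:350],(400,400),interpolation=3),cv2.resize(a[160:320,170:330],(400,400),interpolation=3)]))
for n in('side','top'):
    for t in ['top_left','top_right','wedge_right_edge','wedge_right_tail','wedge_right']:
        print(n,t,[(round(d['conf'],2),np.round(d['location'],3).tolist()) for d in arm.pinpoint(n,t) if abs(d['location'][1]+.075)<.04 or t=='top_left'])
s=arm.state();print(s['t'],s['tcp_pos'],s['tcp_rot'],s['contact_force'])
E
python3 look.py 3
```

```text
side top_left [(0.75, [0.658, -0.413, -0.005]), (0.56, [0.631, 0.131, 0.182])]
side top_right [(0.72, [0.647, -0.067, 0.188])]
side wedge_right_edge []
side wedge_right_tail [(0.7, [0.528, -0.086, 0.011])]
side wedge_right [(0.81, [0.572, -0.077, -0.0])]
top top_left [(0.69, [0.63, 0.129, 0.18])]
top top_right [(0.85, [0.651, -0.066, 0.186])]
top wedge_right_edge [(0.45, [0.618, -0.075, 0.0])]
top wedge_right_tail []
top wedge_right [(0.58, [0.577, -0.082, -0.001])]
5.7 [ 0.51442594 -0.08465473  0.01135304] [9.98755929e-01 4.98657628e-02 2.65048764e-05 3.82517636e-06] [-0.28971405  0.11237893  0.04567081]
```

View pics/c3.png

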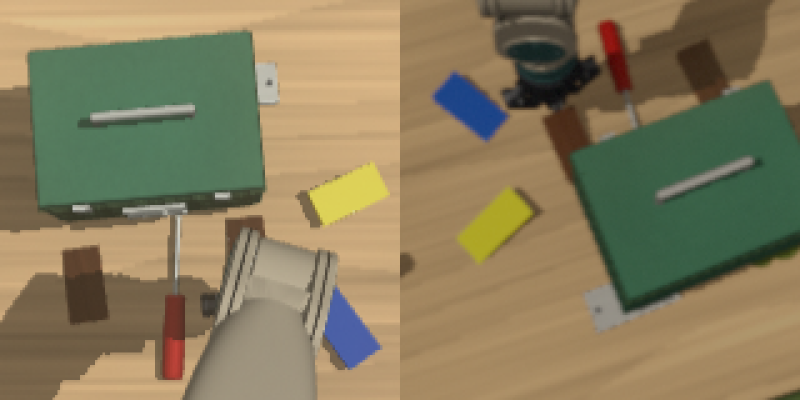

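The wedge is moving straight and the chest has not moved. The tail is at about x=0.527 and the edge about 20 mm short of the foot's front face. I continue in small, slow steps.

play_rows:
  moves:
    - {"delta_pos": [0.4,0.04,0],"turn": [0,0,0],"claw": 0}
    - {"delta_pos": [0.8,0.08,0],"turn": [0,0,0],"claw": 0}
    - {"delta_pos": [1.2,0.12,0],"turn": [0,0,0],"claw": 0}
    - {"delta_pos": [1.6,0.16,0],"turn": [0,0,0],"claw": 0}
    - {"delta_pos": [2.0,0.2,0],"turn": [0,0,0],"claw": 0}
    - {"delta_pos": [2.4,0.24,0],"turn": [0,0,0],"claw": 0}
    - {"delta_pos": [2.6,0.26,0],"turn": [0,0,0],"claw": 0}
    - {"delta_pos": [2.8,0.28,0],"turn": [0,0,0],"claw": 0}
    - {"delta_pos": [2.8,0.28,0],"turn": [0,0,0],"claw": 0}

```text
t: 6.45
tcp_pos: [0.543, -0.0818, 0.0113]
tcp_rot: [0.999, 0.05, 0.0, 0.0]
contact_force: [-0.5, 0.7, 0.4]
width: 0.0002
```

play_rows:
  moves:
    - {"delta_pos": [0.1,0.01,0],"turn": [0,0,0],"claw": 0}
    - {"delta_pos": [0.2,0.02,0],"turn": [0,0,0],"claw": 0}
    - {"delta_pos": [0.3,0.03,0],"turn": [0,0,0],"claw": 0}
    - {"delta_pos": [0.3,0.03,0],"turn": [0,0,0],"claw": 0}

```text
t: 6.78
tcp_pos: [0.5455, -0.0816, 0.0113]
tcp_rot: [0.999, 0.05, 0.0, 0.0]
contact_force: [-0.9, -0.7, -0.7]
width: 0.0003
```

play_rows:
  moves:
    - {"delta_pos": [0.1,0.01,0],"turn": [0,0,0],"claw": 0}
    - {"delta_pos": [0.2,0.02,0],"turn": [0,0,0],"claw": 0}
    - {"delta_pos": [0.3,0.03,0],"turn": [0,0,0],"claw": 0}
    - {"delta_pos": [0.3,0.03,0],"turn": [0,0,0],"claw": 0}

```text
t: 7.12
tcp_pos: [0.5469, -0.0813, 0.0111]
tcp_rot: [0.999, 0.05, -0.002, 0.0]
contact_force: [-4.7, -1.1, 4.5]
width: -0.0001
```

Contact at about 4.7 N. I continue by fractions of a millimetre, aiming for about 10 N.

play_rows:
  moves:
    - {"delta_pos": [0.05,0.005,0],"turn": [0,0,0],"claw": 0}
    - {"delta_pos": [0.1,0.01,0],"turn": [0,0,0],"claw": 0}
    - {"delta_pos": [0.1,0.01,0],"turn": [0,0,0],"claw": 0}
    - {"delta_pos": [0.1,0.01,0],"turn": [0,0,0],"claw": 0}

```text
t: 7.45
tcp_pos: [0.5472, -0.0811, 0.011]
tcp_rot: [0.999, 0.05, -0.002, 0.0]
contact_force: [-6.7, -2.0, 3.5]
width: -0.0001
```

```bash
python3 look.py 4
```

```text
side top_left [(0.77, [0.631, 0.132, 0.18]), (0.51, [0.782, -0.065, 0.006])]
side top_right [(0.88, [0.647, -0.066, 0.188])]
side wedge_right_edge []
side wedge_right_tail [(0.62, [0.558, -0.084, 0.01])]
side wedge_right [(0.64, [0.6, -0.076, 0.003])]
top top_left [(0.61, [0.632, 0.128, 0.183]), (0.61, [0.526, 0.007, -0.0]), (0.34, [0.437, 0.383, -0.002])]
top top_right [(0.61, [0.652, -0.066, 0.191])]
top wedge_right_edge [(0.18, [0.654, -0.068, 0.187])]
top wedge_right_tail []
top wedge_right []
8.05 [ 0.54717354 -0.08118977  0.01098527] [ 9.98763029e-01  4.96771288e-02 -2.14090367e-03  1.04213233e-04] [-5.97532687 -0.31139441  4.30702301]
```

play_rows:
  moves:
    - {"delta_pos": [0.05,0.005,0],"turn": [0,0,0],"claw": 0}
    - {"delta_pos": [0.1,0.01,0],"turn": [0,0,0],"claw": 0}
    - {"delta_pos": [0.15,0.015,0],"turn": [0,0,0],"claw": 0}
    - {"delta_pos": [0.15,0.015,0],"turn": [0,0,0],"claw": 0}
    - {"delta_pos": [0.15,0.015,0],"turn": [0,0,0],"claw": 0}

```text
t: 8.47
tcp_pos: [0.5475, -0.0811, 0.0108]
tcp_rot: [0.999, 0.05, -0.003, 0.0]
contact_force: [-8.7, -1.6, 5.8]
width: -0.0001
```

```bash
python3 - <<'E'
from h import *
for i in range(4):
    arm.camera('top'); s=arm.state();print(s['tcp_pos'].round(4),s['contact_force'].round(1))
E
```

```text
[ 0.5475 -0.081   0.0108] [-8.8 -1.   5.8]
[ 0.5475 -0.0811  0.0109] [-7.8 -1.2  6.5]
[ 0.5475 -0.081   0.0108] [-8.2 -1.3  7. ]
[ 0.5475 -0.081   0.0108] [-8.8 -1.9  6.5]
```

play_rows:
  moves:
    - {"delta_pos": [0.05,0.005,0],"turn": [0,0,0],"claw": 0}
    - {"delta_pos": [0.1,0.01,0],"turn": [0,0,0],"claw": 0}
    - {"delta_pos": [0.15,0.015,0],"turn": [0,0,0],"claw": 0}
    - {"delta_pos": [0.15,0.015,0],"turn": [0,0,0],"claw": 0}
    - {"delta_pos": [0.15,0.015,0],"turn": [0,0,0],"claw": 0}

```text
t: 9.08
tcp_pos: [0.5477, -0.0809, 0.0106]
tcp_rot: [0.999, 0.05, -0.005, 0.0]
contact_force: [-10.2, -2.5, 7.3]
width: 0.0003
```

```bash
python3 look.py 5
```

```text
side top_left [(0.93, [0.631, 0.129, 0.18])]
side top_right [(0.82, [0.646, -0.067, 0.183]), (0.23, [0.775, -0.067, -0.001])]
side wedge_right_edge [(0.67, [0.648, -0.074, 0.001])]
side wedge_right_tail [(0.64, [0.559, -0.08, 0.008])]
side wedge_right [(0.66, [0.6, -0.076, -0.003])]
top top_left [(0.57, [0.63, 0.129, 0.182])]
top top_right [(0.7, [0.65, -0.071, 0.189])]
top wedge_right_edge []
top wedge_right_tail []
top wedge_right []
9.6833 [ 0.54775587 -0.08087848  0.01057852] [ 9.98760760e-01  4.95674217e-02 -4.46847075e-03  2.17194461e-04] [-10.15962179  -2.32103441   8.67516273]
```

View pics/c5.png

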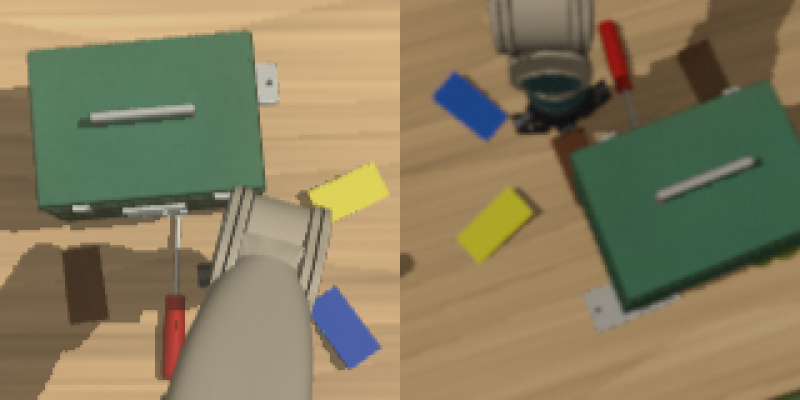

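The wedge is about 14 mm under the foot and in contact at about 10 N. The chest has not moved and the other objects are untouched. I back off, rise and move over top_right for a press test.

play_rows:
  moves:
    - {"delta_pos": [-1.5,-0.15,0],"turn": [0,0,0],"claw": 0}
    - {"delta_pos": [-4,-0.4,0],"turn": [0,0,0],"claw": 0}
    - {"delta_pos": [-4,-0.4,3],"turn": [0,0,0],"claw": 0}
    - {"delta_pos": [-4,-0.4,7],"turn": [0,0,0],"claw": 0}
    - {"delta_pos": [-4,-0.4,11],"turn": [0,0,0],"claw": 0}
    - {"delta_pos": [-4,-0.4,15],"turn": [0,0,0],"claw": 0}
    - {"delta_pos": [-4,-0.4,19],"turn": [0,0,0],"claw": 0}
    - {"delta_pos": [-4,-0.4,22],"turn": [0,0,0],"claw": 0}
    - {"delta_pos": [0,0,22],"turn": [0,0,0],"claw": 0}
    - {"delta_pos": [4,0.6,22],"turn": [0,0,0],"claw": 0}
    - {"delta_pos": [8,1.1,22],"turn": [0,0,0],"claw": 0}
    - {"delta_pos": [9.7,1.4,22],"turn": [0,0,0],"claw": 0}

```text
t: 10.68
tcp_pos: [0.655, -0.0665, 0.2318]
tcp_rot: [0.999, 0.05, 0.003, 0.0]
contact_force: [0.3, -0.6, -1.3]
width: -0.0002
```

```bash
python3 look.py 6
```

```text
side top_left [(0.97, [0.634, 0.13, 0.182])]
side top_right [(0.97, [0.65, -0.067, 0.186])]
side wedge_right_edge [(0.69, [0.301, -0.11, 0.004]), (0.6, [0.647, -0.073, -0.001])]
side wedge_right_tail [(0.55, [0.386, -0.094, 0.015]), (0.36, [0.647, -0.069, 0.189])]
side wedge_right [(0.61, [0.602, -0.079, -0.001]), (0.48, [0.345, -0.106, -0.0])]
top top_left []
top top_right []
top wedge_right_edge []
top wedge_right_tail []
top wedge_right []
11.2833 [ 0.64891998 -0.06697719  0.23165896] [9.98763913e-01 4.97053263e-02 1.62101304e-04 3.34962172e-05] [ 0.35445243 -0.72429999  0.06090845]
```

play_rows:
  moves:
    - {"delta_pos": [0,0,-1.5],"turn": [0,0,0],"claw": 0}
    - {"delta_pos": [0,0,-3],"turn": [0,0,0],"claw": 0}
    - {"delta_pos": [0,0,-3.8],"turn": [0,0,0],"claw": 0}
    - {"delta_pos": [0,0,-3.8],"turn": [0,0,0],"claw": 0}
    - {"delta_pos": [0,0,-3.8],"turn": [0,0,0],"claw": 0}

```text
t: 11.7
tcp_pos: [0.6489, -0.0668, 0.1929]
tcp_rot: [0.999, 0.05, -0.001, -0.0]
contact_force: [-0.1, 0.2, 0.4]
width: -0.0003
```

play_rows:
  moves:
    - {"delta_pos": [0,0,-0.1],"turn": [0,0,0],"claw": 0}
    - {"delta_pos": [0,0,-0.2],"turn": [0,0,0],"claw": 0}
    - {"delta_pos": [0,0,-0.3],"turn": [0,0,0],"claw": 0}
    - {"delta_pos": [0,0,-0.3],"turn": [0,0,0],"claw": 0}

```text
t: 12.03
tcp_pos: [0.6497, -0.0669, 0.1908]
tcp_rot: [0.999, 0.05, 0.0, 0.0]
contact_force: [0.1, -0.1, -0.7]
width: 0.0
```

play_rows:
  moves:
    - {"delta_pos": [0,0,-0.1],"turn": [0,0,0],"claw": 0}
    - {"delta_pos": [0,0,-0.2],"turn": [0,0,0],"claw": 0}
    - {"delta_pos": [0,0,-0.2],"turn": [0,0,0],"claw": 0}
    - {"delta_pos": [0,0,-0.2],"turn": [0,0,0],"claw": 0}

```text
t: 12.37
tcp_pos: [0.6494, -0.0668, 0.1882]
tcp_rot: [0.999, 0.05, -0.0, -0.0]
contact_force: [0.0, 0.1, -0.5]
width: -0.0001
```

play_rows:
  moves:
    - {"delta_pos": [0,0,-0.1],"turn": [0,0,0],"claw": 0}
    - {"delta_pos": [0,0,-0.1],"turn": [0,0,0],"claw": 0}
    - {"delta_pos": [0,0,-0.1],"turn": [0,0,0],"claw": 0}

```text
t: 12.62
tcp_pos: [0.6494, -0.0668, 0.1872]
tcp_rot: [0.999, 0.05, -0.0, -0.0]
contact_force: [0.2, 0.5, 0.1]
width: -0.0002
```

play_rows:
  moves:
    - {"delta_pos": [0,0,-0.1],"turn": [0,0,0],"claw": 0}
    - {"delta_pos": [0,0,-0.1],"turn": [0,0,0],"claw": 0}
    - {"delta_pos": [0,0,-0.1],"turn": [0,0,0],"claw": 0}

```text
t: 12.87
tcp_pos: [0.6496, -0.0669, 0.1866]
tcp_rot: [0.999, 0.05, 0.0, 0.0]
contact_force: [-0.4, -0.1, 1.5]
width: -0.0003
```

play_rows:
  moves:
    - {"delta_pos": [0,0,-0.1],"turn": [0,0,0],"claw": 0}
    - {"delta_pos": [0,0,-0.1],"turn": [0,0,0],"claw": 0}
    - {"delta_pos": [0,0,-0.1],"turn": [0,0,0],"claw": 0}

```text
t: 13.12
tcp_pos: [0.6496, -0.0669, 0.1865]
tcp_rot: [0.999, 0.05, 0.0, 0.0]
contact_force: [-0.7, 1.0, 4.8]
width: -0.0002
```

play_rows:
  moves:
    - {"delta_pos": [0,0,-0.1],"turn": [0,0,0],"claw": 0}
    - {"delta_pos": [0,0,-0.1],"turn": [0,0,0],"claw": 0}
    - {"delta_pos": [0,0,-0.1],"turn": [0,0,0],"claw": 0}

```text
t: 13.37
tcp_pos: [0.6496, -0.067, 0.1864]
tcp_rot: [0.999, 0.05, 0.001, 0.0]
contact_force: [-2.7, 0.8, 8.3]
width: 0.0001
```

At 8 N the top gave only 0.2 mm, so the foot is supported. I press to about 25 N.

play_rows:
  moves:
    - {"delta_pos": [0,0,-0.1],"turn": [0,0,0],"claw": 0}
    - {"delta_pos": [0,0,-0.2],"turn": [0,0,0],"claw": 0}
    - {"delta_pos": [0,0,-0.3],"turn": [0,0,0],"claw": 0}
    - {"delta_pos": [0,0,-0.4],"turn": [0,0,0],"claw": 0}
    - {"delta_pos": [0,0,-0.4],"turn": [0,0,0],"claw": 0}
    - {"delta_pos": [0,0,-0.4],"turn": [0,0,0],"claw": 0}
    - {"delta_pos": [0,0,-0.4],"turn": [0,0,0],"claw": 0}

```text
t: 13.95
tcp_pos: [0.6496, -0.0671, 0.1862]
tcp_rot: [0.999, 0.05, 0.002, 0.001]
contact_force: [-9.1, 0.8, 23.1]
width: 0.0001
```

```bash
python3 look.py 7
```

```text
side top_left [(0.65, [0.632, 0.131, 0.181])]
side top_right [(0.94, [0.648, -0.066, 0.184])]
side wedge_right_edge [(0.71, [0.301, -0.11, 0.004]), (0.48, [0.646, -0.076, -0.001])]
side wedge_right_tail [(0.44, [0.388, -0.095, 0.013])]
side wedge_right [(0.62, [0.344, -0.103, 0.001]), (0.6, [0.602, -0.078, -0.002])]
top top_left [(0.8, [0.63, 0.13, 0.181]), (0.72, [0.688, 0.397, -0.002]), (0.6, [0.436, 0.381, -0.003])]
top top_right []
top wedge_right_edge []
top wedge_right_tail []
top wedge_right []
14.55 [ 0.64964455 -0.06710178  0.18618791] [9.98753397e-01 4.98868433e-02 1.50866738e-03 8.24423821e-04] [-8.70316429  1.06090948 23.16886944]
```

View pics/c7.png

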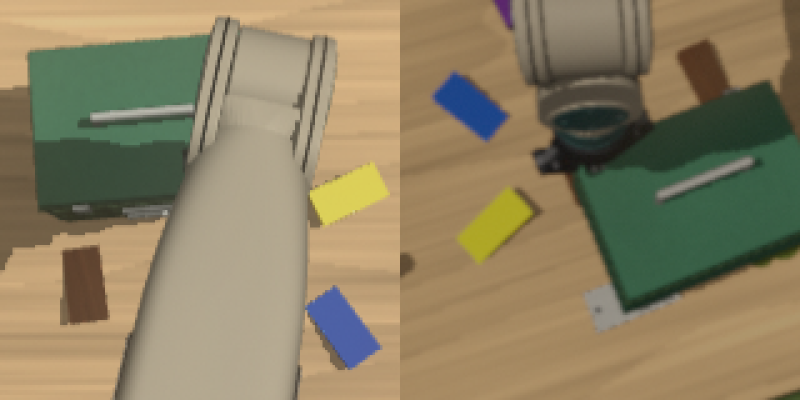

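The chest stands solid: 23 N down with 0.4 mm total give and no shift of the chest. The other objects are in place, so I hand in while still pressing.

```bash
python3 -c "
from h import *
s=arm.state();print(s['t'],s['tcp_pos'],s['contact_force']);print(arm.sign_off())"
```

```text
14.55 [ 0.64964455 -0.06710178  0.18618791] [-8.70316429  1.06090948 23.16886944]
the job is handed in; nothing more can be done
None
```

The wedge is under the front right foot, the chest no longer rocks, and I handed the job in at 14.6 s while still pressing over that foot. The plate is under the back right foot, so the front right foot was the hanging one.

- **Wedge:** I pushed the dark right wedge with shut fingertips until it was about 14 mm under the foot. The push had risen to about 10 N, below the roughly 15 N where jacking starts.
- **Press:** I pressed down on the top over that foot with about 23 N and held it. The top gave about 0.4 mm in all, against at least 6 mm if the foot were still hanging.
- **Chest:** The networks put its top points where they were before, within their few mm of error. That would not show a foot lifted by a fraction of a millimetre.
- **Other things:** In the last pictures the left wedge and the blue and yellow look-alikes near the chest looked undisturbed. The arm hid the screwdriver and the right wedge from above. The spanner, cans, bottle, tin and other look-alikes lay away from the arm's path and I did not re-check them.

**Side force:** While pressing, the arm also pushes the chest away from the robot with about 9 N. It did not slide, and I left this as it was.

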